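# Open the pedal bin and draw out the floor brush for sweeping the under-sink cupboard

## Task

Get set to sweep out the under-sink cupboard. First open the bin with its foot pedal, pressing it right down until its catch keeps the lid up by itself, without handling the lid; then, on the floor brush lying in its rests, press the button on the handle's collar and draw the handle out past the first stop to the second, where the button must spring back out. Finish holding the brush up, still locked out at that second stop (so not gripped over the button), clear of both its rests and of the cupboard base (do not put it down at the end), with the bin still open and the other things in the cupboard left where they stand.

Things in the scene. Friction and masses are not known exactly. Their poses are not given: they have to be found in the camera images.
- bin: white plastic pedal bin, fixed to the cupboard base, round, 200 mm wide and about 280 mm high with its domed lid shut; origin at the centre of its underside, its x axis points from the pedal side to the lid's hinge side, z up. The pedal sticks out on its -x side. The bucket's wall stands 94 mm from the origin at the foot and 102 mm at the lid
- pedal_pad (a point): centre of the top face of the bin's pedal tread, a grey plate 46 mm (along the bin's x) by 62 mm, 8 mm thick; its centre is 165 mm in front (-x) of the bin's axis and its top is 42 mm above the base when up, about 18 mm when fully down
- pedal (a joint): pedal angle in rad: 0 up, 0.115 fully down at its stop. Pivots under the bin, 205 mm behind the tread's centre. Pushes back with up to about 18 N, most in the first half; over the last 4 mm (from about 0.095 rad) its catch pulls it down and keeps it down when let go; released earlier it springs up. A rod links it to the lid, which opens 1.3 rad at full travel
- lid_front (a point): front edge of the bin's lid, on the side of the pedal; the lid is hinged at the back of the rim. 258 mm above the base when shut, about 450 mm when fully open
- rack: holder fixed to the base: a wooden batten 360 x 50 x 14 mm with two grey U-shaped rests, 14 mm thick, open at the top, that carry the pole level, its axis 78 mm above the base. x axis under the pole, from brush head to handle end. Rests at x = 57 mm (49 mm wide, carries the stem; the socket bears on it) and 367 mm (57 mm wide, the handle slides in it). Prongs end 14 mm above the pole's axis
- brush: loose floor brush with telescopic pole: wooden head 190 mm wide across the pole at x = -100 to -15 mm, grey socket 37 mm thick, aluminium stem 22 mm thick. Origin on the pole's axis in the socket; x along the pole to the handle end, z up, y to the button's side. The socket ends at x = 44 mm, so it slides about 6 mm along x before bearing on the front rest. 0.27 kg, plus handle 0.30 kg
- collar (a point): centre of the black collar at the front end of the handle, on the pole's axis, 55 mm long along the pole, 36 mm wide across it (y), 34 mm high; the handle behind it is a tube 30 mm thick, then a black rubber grip 35 mm thick. Collar, tube, grip and button slide together along the stem. As found it is 137.5 mm from the brush's origin
- button_face (a point): middle of the outer face of the grey push button in the collar's side (brush +y side), 18 mm along the pole by 16 mm high, at the collar's mid length and at the height of the pole's axis, standing 5 mm proud of the collar when out
- button (a joint): button travel in m: 0 sprung out (locked in a stop), 0.0048 pressed in flush with the collar; needs about 5 N. Beyond 0.003 the handle is free to slide. Let go between stops it rides half in, at about 0.003, and clicks out into the next stop it comes to
- handle (a joint): how far the handle is drawn out, m: 0 pushed in (as found), first stop 0.070, second stop 0.140, end of travel 0.141. Locked at 0, 0.070 and 0.140 while the button is out; with the button pressed it slides with about 2 to 4 N
- stem_grip (a point): point on the bare stem's axis, 225 mm from the brush's origin; the drawn-out brush balances within about 20 mm of it, and with the handle drawn out the stem is bare from the front rest to x = 250 mm of the brush (hidden in the handle before)
- bristles (a point): lowest edge of the bristles, middle of the head; about 2 mm above the base as found
- handle_end (a point): far end of the handle's grip, on the pole's axis, 340 mm behind the collar's centre
- bottle: bystander: capped purple plastic bottle, 74 mm thick, 219 mm high, origin under its centre
- pail: bystander: small galvanised steel pail, 160 mm wide, 155 mm high, origin under its centre
- strainer: bystander: grey silicone sink strainer, 100 mm wide, 31 mm high, origin under its centre
- scrub: bystander: wooden-backed hand scrubbing brush without handle, 135 by 52 mm, 42 mm high, origin under its centre
- soapcase: bystander: white soap case, 104 by 72 mm, 32 mm high, origin under its centre
- tumbler: bystander: steel tumbler, 74 mm wide, 100 mm high, origin under its centre
- carton: bystander: plain cardboard carton, 55 by 115 mm, 165 mm high, origin under its centre

How it is judged (in metres and radians):
On the way, in this order (a step that is already met when the one before it is completed fails the run):
1. the pedal is fully down and held by its catch alone, the lid up (value of joint pedal above 0.105 rad and height (world z) of lid_front above 0.43 m and contact force between each of the arm, the fingers and bin below 0.2 N), for 0.3 s.
2. the handle is drawn out to the second stop and the button has sprung out (value of joint handle above 0.135 m and value of joint button below 0.0015 m), for 0.2 s.
At the end, for the whole second after the job is handed in: The fingers hold the still brush, bristles over 15 mm and handle end over 90 mm above the base, off rests and bin; handle at the second stop (over 135 mm out), button sprung out (under 1.5 mm in); pedal still down in its catch (over 0.105 rad) and lid up (front edge over 430 mm) (all of step 2 and contact force between the fingers and brush above 2 N and contact force between brush and rack below 0.1 N and contact force between brush and bin below 0.1 N and height (world z) of bristles above 0.015 m and height (world z) of handle_end above 0.09 m and linear speed of brush below 0.04 m/s and value of joint pedal above 0.105 rad and height (world z) of lid_front above 0.43 m); the arm keeps its last pose, push and grip.
It fails at once if the robot pushes or lifts the lid (contact force between any of the arm, the fingers and lid above 1.5 N).
It fails at once if a bystander is shifted by more than 40 mm or knocked over (distance of any of bottle, pail, strainer, scrub, soapcase, tumbler, carton from where it was at the start of the episode above 0.04 m or angle between any of bottle, tumbler, carton, pail's own z axis and vertical above 0.5 rad).
It also fails if it takes over 64 s, if anything falls off the work surface, if the arm or the gripper's body presses on something with over 40 N, if the wrist force passes 120 N, or if a joint passes its speed limit or range.

## Robot

A 7-joint arm with a two-finger parallel gripper is mounted at the origin on the work surface. World frame = base frame: x ahead of the robot, y to its left, z up, the work surface at z = 0. Lengths are in mm, angles in rad, forces in N, time in s.
With the tool pointing down it reaches from about 425 to 800 mm from the base axis. Payload 8.3 kg.
Tool frame: the origin (TCP) lies midway between the tips of the shut fingers; the grasp point (between the pads) lies 19 mm behind it (r.pinch_z is the distance from the TCP to the grasp point, in mm); z points along the fingers, y is the line along which they close (so a half turn about z gives the same grasp; the last joint's range is limited). The gripper opens to 85 mm and grips with 20 to 120 N. Pads are 22 mm wide; open, the fingers measure 114 mm over their backs; the gripper's body (76 mm by 85 mm) begins 54 mm behind the grasp point. The pads swing forward as they close: fully open they stand 13 mm farther back than shut.
Start: joints at [1.124, 0.383, 0.016, 1.37, -0.006, 1.388, -0.046], TCP at [234.064, -579.497, 231.279] pointing down, gripper open.
Joint ranges: [-2.95, 2.95], [-0.25, 2.06], [-1.52, 1.56], [0.18, 2.33], [-1.44, 4.58], [0.02, 2.06], [-3.01, 3.01]. Speed limits (rad/s): [2.39, 2.39, 3.01, 3.01, 3.14, 3.14, 3.14].

## Interface

Orientations are given as a 3x3 rotation matrix whose columns are the frame's x, y, z axes.
In Python, from workcell import r, capture, camera_params, close_job gives the robot as it stands.
- The arm moves only by the shell command python3 -m jog 'ROWS' [FORCE]. ROWS is a JSON object of lists of equal length, an entry for each row: "linear": the shift along the tool's x, y, z in m, a list of three; "yaw": the turn about the tool's z in rad; "jaw": the closure, from 0 (fully open) to 1 (shut). In form: {"linear": [[x, y, z], ...], "yaw": [yaw, ...], "jaw": [jaw, ...]}. A call has 1 to 12 rows; each row shifts and turns the commanded pose from where the row before left it, along the tool's axes as they then stand; what a row does not reach is not made up. A row lasts 1/12 s, in which the tool goes at most 41.7 mm and 7.16 degrees, less where a joint would pass 70% of its speed; a pose out of reach is approached as far as the arm can. A call with a gripper value outside its range is refused whole. The fingers move at their own pace and stop on an object; FORCE is the grip in N (left out, the last holds). Time passes only in rows, so rows that do not move let the fingers close. It gives the time, the measured TCP pose, the force, the opening and the grip force at its end, in the units of the state.
- r.get_obs(): the state, without advancing time (a new reading comes with each control period).
- capture(name): name is "scene" or "side" or "wrist"; returns the picture (420x560x3 uint8, blue, green, red); there is no depth.
- camera_params(name): a dict with "fx", "fy", "cx", "cy" (pixels), "extrinsics" (4x4, takes a point from camera to world coordinates). Camera axes: x right, y down, z forward; pixel columns grow to the right and rows downward; lengths in mm; the calibration is good to about 2 mm. The wrist camera is an equidistant fisheye: a pixel r from the principal point sees the ray r / f radians off the axis. A picture is of the moment at which its call begins: read the wrist's pose just before it. camera_params takes no time and is no camera call; for the wrist camera it gives the pose at the moment of the call.
- close_job(): hands the job in; it is judged then, once.
The state is a dict: "t": time; "joint_pos": joint angles; "joint_velocities": joint speeds; "effort": joint torques, N m; "eef_pos": TCP position; "tool_rot": TCP orientation; "ft_force": force on the tool from outside, world axes, zero at the start; "ft_torque": the same for the moment, N m; "opening": finger opening in mm; "grip_force": force on a finger pad.
Only numpy, scipy, OpenCV 4.12 (cv2) and the standard library are available. Lean on these libraries where they do the work, as an engineer would, in place of code of your own. Each camera call takes 0.05 s, during which the arm holds its last target. There are 200 camera calls.

## Working session

There is one attempt and no reset: what is moved stays moved. The work goes in short steps, Python scripts to look and compute and a shell command to move; the robot and the scene stay as the last step left them, time stands still between calls to the robot, and variables do not carry over. Pictures are saved under pics/ and viewed, at most 10 in all, crops included, and the job is handed in when it is done.

```bash
ls; mkdir -p pics; python3 - <<'E'
from workcell import r,capture,camera_params
import cv2,numpy as np
np.set_printoptions(precision=4,suppress=True)
for n in("scene","side"):
    cv2.imwrite(f"pics/{n}0.png",capture(n)); p=camera_params(n); print(n,p)
o=r.get_obs(); print(o['t'],o['eef_pos'],o['tool_rot'],o['opening'],r.pinch_z)
E
```

```text
pics
scene {'fx': 442.59896434713653, 'fy': 442.59896434713653, 'cx': 276.03408126376917, 'cy': 203.7565326958179, 'extrinsics': array([[   0.3711,    0.7941,   -0.4813, 1094.171 ],
       [   0.9285,   -0.3256,    0.1787, -267.124 ],
       [  -0.0148,   -0.5132,   -0.8582, 1126.9038],
       [   0.    ,    0.    ,    0.    ,    1.    ]])}
side {'fx': 526.2930510170336, 'fy': 526.2930510170336, 'cx': 284.0667499192483, 'cy': 202.44379019557192, 'extrinsics': array([[    0.6814,    -0.444 ,     0.5819,  -431.0223],
       [   -0.7317,    -0.3931,     0.5569, -1004.1552],
       [   -0.0185,    -0.8052,    -0.5927,  1165.6735],
       [    0.    ,     0.    ,     0.    ,     1.    ]])}
0.1 [ 233.8905 -579.0911  230.3683] [[ 0.9272  0.3745 -0.0007]
 [ 0.3745 -0.9272  0.0017]
 [-0.     -0.0018 -1.    ]] 85.2981735399525 18.700000000000003
```

View pics/scene0.png

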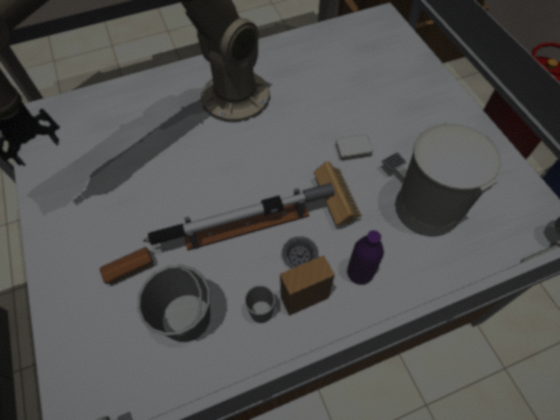

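View pics/side0.png

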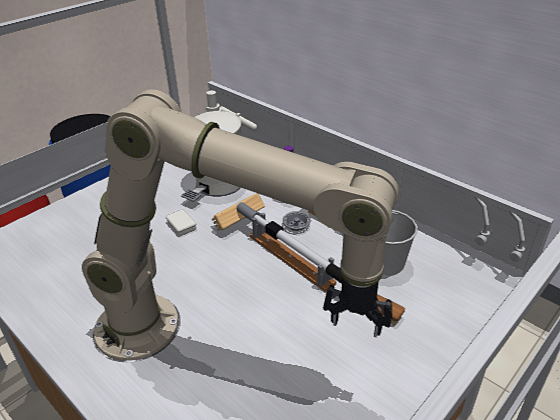

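The scene view shows the pole running from the head (335,190) to the grip (150,238), with the black collar at (272,205). The pedal is at (393,162) and the bin's lid at (455,155). The button side faces down in the image, away from the robot. I'll zoom in on both areas.

```bash
python3 - <<'E'
import cv2,numpy as np
a=cv2.imread('pics/scene0.png')
x=cv2.resize(a[165:265,130:360],None,fx=3.4,fy=3.4,interpolation=cv2.INTER_CUBIC)
y=cv2.resize(a[115:245,370:510],None,fx=2,fy=2,interpolation=cv2.INTER_CUBIC)
o=np.zeros((600,790,3),np.uint8); o[:x.shape[0],:x.shape[1]]=x; o[340:600,:280]=y
cv2.imwrite('pics/crop0.png',cv2.convertScaleAbs(o,alpha=1.6))
E
```

```text
(no output)
```

View pics/crop0.png

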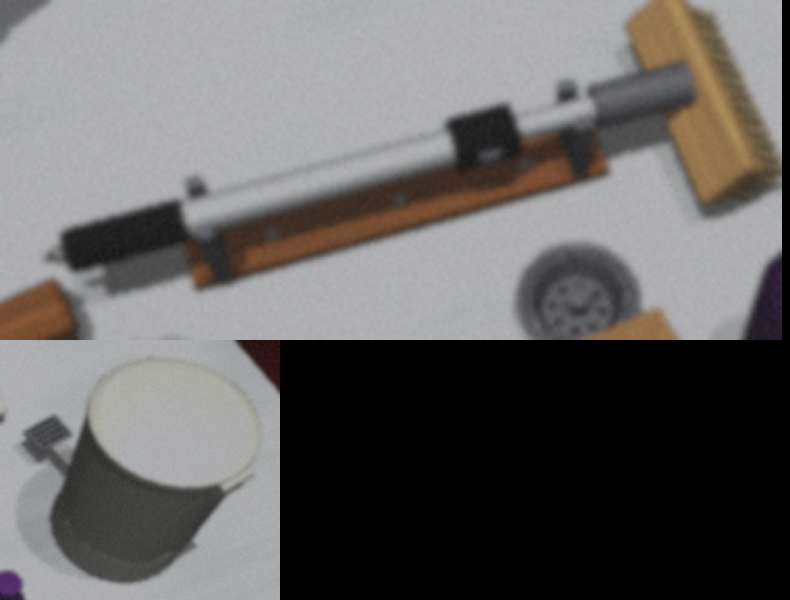

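Crop: collar centre is at image (272,205) with the button on its lower side at (274,210), the grip centre at (167,235), the pedal tread centre at (393.5,163) and the lid centre near (457,157). I'll turn these into positions.

```bash
cat > h.py <<'E'
import numpy as np,cv2
from workcell import r,capture,camera_params
np.set_printoptions(precision=1,suppress=True)
def ray(p,uv):
    u=(uv[0]-p['cx'])/p['fx'];v=(uv[1]-p['cy'])/p['fy']
    E=np.array(p['extrinsics']);return E[:3,3],E[:3,:3]@np.array([u,v,1.])
def wray(p,uv):
    a=np.array([uv[0]-p['cx'],uv[1]-p['cy']])/p['fx'];t=np.hypot(*a)
    d=np.array([*(a/max(t,1e-9)*np.sin(t)),np.cos(t)]);E=np.array(p['extrinsics']);return E[:3,3],E[:3,:3]@d
def plane(rd,z): o,d=rd; return o+d*(z-o[2])/d[2]
def tool(dw):  # world shift mm -> tool axes m
    return np.array(r.get_obs()['tool_rot']).T@np.array(dw)/1000
E
python3 - <<'E'
from h import *
p=camera_params('scene'); P=lambda u,v,z:plane(ray(p,(u,v)),z)
a=cv2.imread('pics/scene0.png')
m=(a.max(2)<45).astype(np.uint8)
n,l,s,c=cv2.connectedComponentsWithStats(m)
for i in range(1,n):
    if s[i,4]>30: print(s[i],c[i])
col=P(272.3,205,78);g=P(166.8,234.7,78);e=P(148.8,241.5,78)
d=g-col;print('collar',col,'grip',g,'len',np.linalg.norm(d),'yaw',np.degrees(np.arctan2(d[1],d[0])))
ped=P(393.5,163,42);lid=P(457,156.5,262);print('pedal',ped,np.hypot(*ped[:2]),'lid',lid,np.linalg.norm((lid-ped)[:2]),np.degrees(np.arctan2(*(lid-ped)[1::-1])))
print('lid edges',P(414.5,150,258),P(500,170,258))
print('foot', P(432,230,0))
E
```

```text
[   0    0  263  115 8979] [147.7  41.2]
[318   0  34  21 500] [332.5   8.6]
[ 353    0  207  198 4679] [476.6  82.7]
[ 426    0  134  144 6042] [504.8  59.4]
[   0   70   59  109 2486] [ 18.  123.9]
[ 396  157   85   72 3046] [431.5 199.9]
[ 149  193  184   55 1784] [231.9 222. ]
[344 217  10   7  32] [348.8 220.2]
[555 218   5  18  73] [557.3 226.8]
[ 348  237   35   47 1018] [363.7 261.6]
[287 241  26  18 142] [300.1 247.5]
[ 184  259  376  161 4242] [370.8 345.1]
[109 260  44  25 194] [131.4 272.8]
[ 141  269   57   62 1764] [163.5 294.6]
[195 275  11  26  79] [202.1 287.7]
[281 278  51  36 898] [305.8 295.8]
[247 288  26  21 312] [258.1 296.2]
[ 224  289  301  131 2742] [372.8 359.1]
[   0  307   18  113 1428] [  6.2 370.9]
[170 308  40  33 392] [194.7 329.5]
[251 310  22  12 116] [262.6 316.7]
collar [505.7 -59.7  78. ] grip [ 484.7 -353.4   78. ] len 294.4051206715025 yaw -94.08901655824926
pedal [487.1 338.8  42. ] 593.3567213682389 lid [651.4 366.6 262. ] 166.62683374710312 9.608318730515833
lid edges [593.  285.1 258. ] [721.9 440.8 258. ]
foot [711.6 346.3   0. ]
```

Checks: the pedal-to-lid distance is 167 mm (expected about 165), the collar-to-grip length is plausible, and the pole points at −94° with a bin heading of about 10°. First I'll turn the tool for the pole and shut the fingers.

```bash
python3 -m jog '{"linear":[[0,0,-0.003],[0,0,-0.003],[0,0,-0.003],[0,0,-0.003],[0,0,-0.003],[0,0,-0.003],[0,0,-0.003],[0,0,-0.003],[0,0,-0.003],[0,0,-0.003],[0,0,-0.003],[0,0,-0.003]],"yaw":[-0.093,-0.093,-0.093,-0.093,-0.093,-0.093,-0.093,-0.093,-0.093,-0.093,-0.093,-0.093],"jaw":[1,1,1,1,1,1,1,1,1,1,1,1]}'
python3 -c "
from h import *
o=r.get_obs();print(np.array(o['tool_rot']),np.array(o['joint_pos'])*1000)
print(tool(np.array([500,-120,250])-o['eef_pos']))"
```

```text
t: 1.1
eef_pos: [233.9, -579.3, 266.8]
tool_rot: [[0.066, 0.998, -0.0], [0.998, -0.066, 0.001], [0.001, -0.001, -1.0]]
ft_force: [0.7, 0.4, 0.6]
opening: 0.1
grip_force: 0.0
[[ 0.1  1.  -0. ]
 [ 1.  -0.1  0. ]
 [ 0.  -0.  -1. ]] [1245.4  378.7 -154.  1301.    56.9 1467.3 1029.8]
[0.5 0.2 0. ]
```

```bash
python3 -m jog '{"linear":[[0.035,0.0195,0],[0.035,0.0195,0],[0.035,0.0195,0],[0.035,0.0195,0],[0.035,0.0195,0],[0.035,0.0195,0],[0.035,0.0195,0],[0.035,0.0195,0],[0.035,0.0195,0],[0.035,0.0195,0],[0.035,0.0195,0],[0.035,0.0195,0]],"yaw":[0,0,0,0,0,0,0,0,0,0,0,0],"jaw":[1,1,1,1,1,1,1,1,1,1,1,1]}'
python3 -m jog '{"linear":[[0.036,-0.002,0],[0.036,-0.002,0],[0.036,-0.002,0],[0.036,-0.002,0],[0.036,-0.002,0],[0.036,-0.002,0],[0.036,-0.002,0],[0.036,-0.002,0],[0.036,-0.002,0],[0.036,-0.002,0],[0,0,0],[0,0,0]],"yaw":[0,0,0,0,0,0,0,0,0,0,0,0],"jaw":[1,1,1,1,1,1,1,1,1,1,1,1]}'
python3 -c "
from h import *
o=r.get_obs();print(np.array(o['joint_pos'])*1000)
np.set_printoptions(precision=4)
print(tool(np.array([481,338,250])-o['eef_pos']))
import cv2;p=camera_params('wrist');cv2.imwrite('pics/w1.png',capture('wrist'));np.save('w1.npy',p,allow_pickle=True);print(p)"
```

```text
t: 2.1
eef_pos: [497.7, -175.4, 267.2]
tool_rot: [[0.071, 0.997, -0.0], [0.997, -0.071, -0.0], [-0.0, -0.0, -1.0]]
ft_force: [0.9, -0.8, 0.3]
opening: -0.5
grip_force: 0.0
t: 3.1
eef_pos: [501.8, 186.2, 266.9]
tool_rot: [[0.065, 0.998, -0.001], [0.998, -0.065, 0.001], [0.001, -0.001, -1.0]]
ft_force: [-0.2, -1.6, 0.5]
opening: -0.2
grip_force: 0.0
[ 202.4  246.8 -741.4 1530.6  166.  1429.6 -612.8]
[ 0.1501 -0.0306  0.0171]
{'fx': 325.19226210127806, 'fy': 325.19226210127806, 'cx': 283.550255084483, 'cy': 214.11014013310535, 'extrinsics': array([[  0.9979,  -0.0624,  -0.02  , 506.7464],
       [ -0.0655,  -0.9528,  -0.2964, 262.8371],
       [ -0.0006,   0.2971,  -0.9549, 409.5031],
       [  0.    ,   0.    ,   0.    ,   1.    ]])}
```

View pics/w1.png

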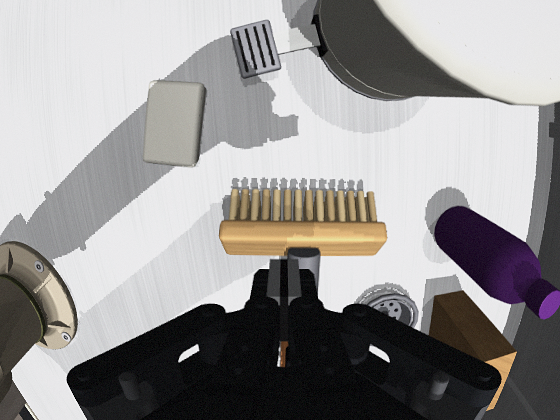

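The wrist view shows the tread centre at (255,48), the soap case at (175,123) well clear of the path, and the bin at upper right. I'll refine the pedal position from this.

```bash
python3 -c "
from h import *
p=np.load('w1.npy',allow_pickle=True).item()
for c,z in [((255,48),42),((232,28),42),((268,21),42),((280,70),42),((244,77),42),((175,123),32)]: print(plane(wray(p,c),z))
o=r.get_obs()
np.set_printoptions(precision=4)
q=plane(wray(p,(255,48)),42);print(tool(q-o['eef_pos']))"
```

```text
[480.1 343.3  42. ]
[455.8 370.2  42. ]
[496.5 374.5  42. ]
[506.1 315.4  42. ]
[465.7 310.7  42. ]
[377.5 267.3  32. ]
[ 0.1574 -0.033   0.2249]
```

```bash
python3 -m jog '{"linear":[[0.0193,-0.0045,0],[0.0193,-0.0045,0],[0.0193,-0.0045,0],[0.0193,-0.0045,0],[0.0193,-0.0045,0],[0.0193,-0.0045,0],[0.0193,-0.0045,0],[0.0193,-0.0045,0],[0,0,0],[0,0,0]],"yaw":[0,0,0,0,0,0,0,0,0,0],"jaw":[1,1,1,1,1,1,1,1,1,1]}'
python3 -m jog '{"linear":[[0,0,0.025],[0,0,0.025],[0,0,0.025],[0,0,0.025],[0,0,0.025],[0,0,0.025],[0,0,0.025],[0,0,0.018],[0,0,0.01],[0,0,0],[0,0,0]],"yaw":[0,0,0,0,0,0,0,0,0,0,0],"jaw":[1,1,1,1,1,1,1,1,1,1,1]}'
```

```text
t: 3.98
eef_pos: [478.1, 339.3, 266.9]
tool_rot: [[0.071, 0.997, -0.001], [0.997, -0.071, -0.001], [-0.001, -0.001, -1.0]]
ft_force: [1.3, -0.2, 0.4]
opening: -0.1
grip_force: 0.0
t: 4.9
eef_pos: [478.6, 338.8, 64.6]
tool_rot: [[0.073, 0.997, 0.0], [0.997, -0.073, -0.0], [-0.0, 0.0, -1.0]]
ft_force: [-0.2, 0.4, 0.9]
opening: 0.1
grip_force: 0.0
```

Press down slowly: 64.6 → about 15 mm.

```bash
python3 -m jog '{"linear":[[0,0,0.01],[0,0,0.01],[0,0,0.005],[0,0,0.004],[0,0,0.004],[0,0,0.004],[0,0,0.004],[0,0,0.004],[0,0,0.003],[0,0,0],[0,0,0]],"yaw":[0,0,0,0,0,0,0,0,0,0,0],"jaw":[1,1,1,1,1,1,1,1,1,1,1]}'
```

```text
t: 5.82
eef_pos: [478.6, 340.2, 17.2]
tool_rot: [[0.071, 0.997, 0.002], [0.997, -0.071, 0.0], [0.001, 0.002, -1.0]]
ft_force: [-0.4, -2.0, 11.5]
opening: -0.1
grip_force: 5.4
```

```bash
python3 -m jog '{"linear":[[0,0,0.002],[0,0,0.002],[0,0,0],[0,0,0]],"yaw":[0,0,0,0],"jaw":[1,1,1,1]}'
python3 -m jog '{"linear":[[0,0,-0.005],[0,0,-0.01],[0,0,-0.025],[0,0,-0.035],[0,0,-0.035],[0,0,-0.035],[0,0,-0.035],[0,0,-0.035],[0,0,-0.02],[0,0,0],[0,0,0]],"yaw":[0,0,0,0,0,0,0,0,0,0,0],"jaw":[1,1,1,1,1,1,1,1,1,1,1]}'
python3 -c "
from h import *
cv2.imwrite('pics/s1.png',cv2.convertScaleAbs(capture('scene'),alpha=1.5))"
```

```text
t: 6.15
eef_pos: [479.0, 340.5, 15.5]
tool_rot: [[0.071, 0.997, 0.003], [0.997, -0.071, 0.0], [0.0, 0.003, -1.0]]
ft_force: [-7.0, -8.9, 31.0]
opening: -0.2
grip_force: 15.8
t: 7.07
eef_pos: [478.0, 340.4, 248.3]
tool_rot: [[0.071, 0.997, 0.002], [0.997, -0.071, 0.001], [0.001, 0.002, -1.0]]
ft_force: [-0.1, -1.3, -0.5]
opening: -0.1
grip_force: 0.0
```

View pics/s1.png

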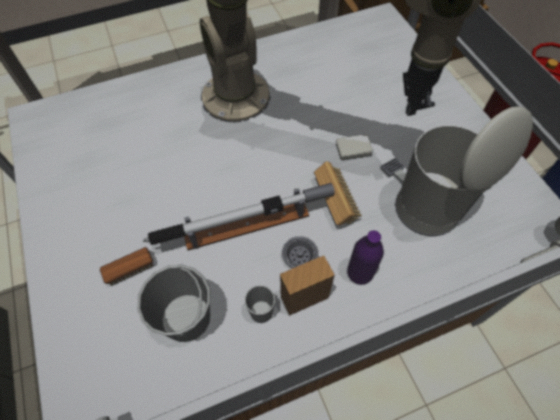

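The lid stands open (around (500,150)), the pedal is down and nothing else has moved. Now over to the pole, opening the gripper, for a near look at the collar.

```bash
python3 -m jog '{"linear":[[-0.035,0.0055,0],[-0.035,0.0055,0],[-0.035,0.0055,0],[-0.035,0.0055,0],[-0.035,0.0055,0],[-0.035,0.0055,0],[-0.035,0.0055,0],[-0.035,0.0055,0],[-0.035,0.0055,0],[-0.035,0.0055,0],[-0.035,0.0055,0],[-0.035,0.0055,0]],"yaw":[0,0,0,0,0,0,0,0,0,0,0,0],"jaw":[1,1,1,1,0,0,0,0,0,0,0,0]}'
python3 -m jog '{"linear":[[-0.03,0,0],[-0.03,0,0],[-0.03,0,0],[0,0,0],[0,0,0]],"yaw":[0,0,0,0,0],"jaw":[0,0,0,0,0]}'
python3 -c "
from h import *
p=camera_params('wrist');cv2.imwrite('pics/w2.png',capture('wrist'));np.save('w2.npy',p,allow_pickle=True);print(p['extrinsics'],np.array(r.get_obs()['joint_pos'])*1000)"
```

```text
t: 8.12
eef_pos: [512.7, -85.6, 245.5]
tool_rot: [[0.071, 0.997, -0.003], [0.997, -0.071, 0.001], [0.0, -0.003, -1.0]]
ft_force: [0.6, -0.2, 0.4]
opening: 85.4
grip_force: 0.0
t: 8.53
eef_pos: [506.0, -175.7, 245.0]
tool_rot: [[0.076, 0.997, -0.004], [0.997, -0.076, 0.001], [0.001, -0.004, -1.0]]
ft_force: [0.4, 0.9, -0.6]
opening: 85.2
grip_force: 0.0
[[  1.   -0.1  -0.  512.2]
 [ -0.1  -1.   -0.3 -99.2]
 [ -0.    0.3  -1.  387.6]
 [  0.    0.    0.    1. ]] [ 705.5  224.  -513.4 1571.9  110.2 1378.2  108.9]
```

View pics/w2.png

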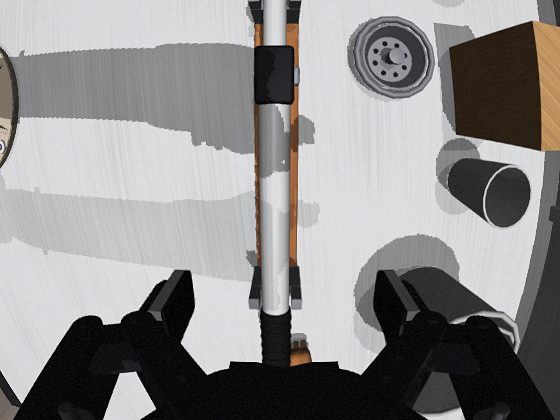

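The near view shows the collar at (275,75), the button on its right side at (296,75), and the tube's centre line through about (276,180) and (277,250).

```bash
python3 -c "
from h import *
p=np.load('w2.npy',allow_pickle=True).item()
f=lambda u,v,z:plane(wray(p,(u,v)),z)
for z in(78,95): print(z,f(275,75,z),f(255,75,z),f(293,75,z),f(275,47,z),f(275,103,z))
print('btn',f(296.5,75,78));print('tube',f(276,160,85),f(277,250,85))
im=cv2.imread('pics/w2.png').max(2)
for v in (130,160,180,210,240):
  w=np.where(im[v,255:300]>140)[0]; print(v,w.min()+255,w.max()+255)
for v in (60,75,90): w=np.where(im[v,240:310]<45)[0]; print(v,w.min()+240,w.max()+240)
o=r.get_obs();print(o['eef_pos'],np.array(o['tool_rot']))"
```

```text
78 [506.2 -59.3  78. ] [487.6 -57.5  78. ] [522.9 -60.5  78. ] [508.3 -31.9  78. ] [504.1 -86.1  78. ]
95 [506.5 -61.5  95. ] [489.  -59.8  95. ] [522.3 -62.7  95. ] [508.5 -35.6  95. ] [504.6 -86.8  95. ]
btn [526.2 -60.8  78. ]
tube [ 501.  -139.6   85. ] [ 494.6 -230.4   85. ]
130 269 299
160 255 299
180 256 299
210 255 299
240 255 299
60 255 293
75 254 293
90 254 293
[ 506.6 -173.7  245.5] [[ 0.1  1.  -0. ]
 [ 1.  -0.1  0. ]
 [ 0.  -0.  -1. ]]
```

```bash
python3 -m jog '{"linear":[[0.0282,-0.0021,0],[0.0282,-0.0021,0],[0.0282,-0.0021,0],[0.0282,-0.0021,0],[0,0,0.03],[0,0,0.03],[0,0,0.03],[0,0,0.02],[0,0,0],[0,0,0],[0,0,0]],"yaw":[0,0,0,0,0,0,0,0,0,0,0],"jaw":[0,0,0,0,0,0,0,0,0,0,0]}'
python3 -c "
from h import *
o=r.get_obs();print(np.array(o['eef_pos']),1000*tool(np.array([506.3,-60.5,58])-o['eef_pos']))"
```

```text
t: 9.5
eef_pos: [507.8, -59.4, 138.5]
tool_rot: [[0.069, 0.998, 0.001], [0.998, -0.069, 0.0], [0.0, 0.001, -1.0]]
ft_force: [0.4, 0.2, -0.1]
opening: 85.1
grip_force: 0.0
[507.8 -59.4 138.5] [-1.2 -1.5 80.5]
```

```bash
python3 -m jog '{"linear":[[-0.001,-0.0015,0.02],[0,0,0.02],[0,0,0.02],[0,0,0.013],[0,0,0.007],[0,0,0],[0,0,0]],"yaw":[0,0,0,0,0,0,0],"jaw":[0,0,0,0,0,0,0]}'
python3 -m jog '{"linear":[[0,0,0],[0,0,0],[0,0,0],[0,0,0],[0,0,0],[0,0,0],[0,0,0],[0,0,0],[0,0,0],[0,0,0],[0,0,0],[0,0,0]],"yaw":[0,0,0,0,0,0,0,0,0,0,0,0],"jaw":[1,1,1,1,1,1,1,1,1,1,1,1]}' 40
```

```text
t: 10.08
eef_pos: [506.5, -61.1, 58.6]
tool_rot: [[0.071, 0.997, 0.002], [0.997, -0.071, -0.0], [0.0, 0.002, -1.0]]
ft_force: [-0.2, -0.4, 0.5]
opening: 85.5
grip_force: 0.0
t: 11.08
eef_pos: [506.6, -61.3, 58.3]
tool_rot: [[0.071, 0.997, 0.002], [0.997, -0.071, -0.0], [-0.0, 0.002, -1.0]]
ft_force: [0.4, -0.7, 7.0]
opening: 35.6
grip_force: 41.4
```

The opening of 35.6 mm means the button is pressed flush. Drawing the handle out.

```bash
python3 -m jog '{"linear":[[-0.012,0,0],[-0.012,0,0],[-0.012,0,0],[-0.012,0,0],[-0.012,0,0],[-0.012,0,0],[-0.012,0,0],[-0.012,0,0],[-0.012,0,0],[-0.012,0,0],[0,0,0],[0,0,0]],"yaw":[0,0,0,0,0,0,0,0,0,0,0,0],"jaw":[1,1,1,1,1,1,1,1,1,1,1,1]}'
python3 -m jog '{"linear":[[-0.005,0,0],[-0.005,0,0],[-0.004,0,0],[0,0,0],[0,0,0]],"yaw":[0,0,0,0,0],"jaw":[1,1,1,1,1]}'
```

```text
t: 12.08
eef_pos: [497.6, -182.5, 58.3]
tool_rot: [[0.072, 0.997, 0.001], [0.997, -0.072, -0.002], [-0.002, 0.002, -1.0]]
ft_force: [-1.0, -3.4, 7.1]
opening: 35.9
grip_force: 41.2
t: 12.5
eef_pos: [496.9, -194.0, 58.3]
tool_rot: [[0.07, 0.998, 0.001], [0.998, -0.07, 0.0], [0.001, 0.001, -1.0]]
ft_force: [-1.9, 3.6, 8.3]
opening: 35.7
grip_force: 41.4
```

```bash
for i in 1 2 ; do :; done
python3 -m jog '{"linear":[[-0.003,0,0],[0,0,0],[0,0,0]],"yaw":[0,0,0],"jaw":[1,1,1]}'|egrep 'eef|ft|open'
python3 -m jog '{"linear":[[-0.003,0,0],[0,0,0],[0,0,0]],"yaw":[0,0,0],"jaw":[1,1,1]}'|egrep 'eef|ft|open'
python3 -m jog '{"linear":[[-0.003,0,0],[0,0,0],[0,0,0]],"yaw":[0,0,0],"jaw":[1,1,1]}'|egrep 'eef|ft|open'
```

```text
eef_pos: [496.8, -196.3, 58.3]
ft_force: [-0.8, 4.6, 9.1]
opening: 35.4
eef_pos: [496.5, -199.1, 58.3]
ft_force: [-1.5, 6.0, 9.2]
opening: 35.7
eef_pos: [496.3, -202.0, 58.3]
ft_force: [-1.5, 6.5, 10.1]
opening: 36.0
```

```bash

python3 -m jog '{"linear":[[-0.003,0,0],[0,0,0],[0,0,0]],"yaw":[0,0,0],"jaw":[1,1,1]}'|egrep 'eef|ft|open'
python3 -m jog '{"linear":[[-0.003,0,0],[0,0,0],[0,0,0]],"yaw":[0,0,0],"jaw":[1,1,1]}'|egrep 'eef|ft|open'
```

```text
eef_pos: [496.2, -204.7, 58.3]
ft_force: [-1.2, 6.9, 9.1]
opening: 35.6
eef_pos: [496.0, -207.5, 58.3]
ft_force: [-1.1, 7.2, 10.6]
opening: 35.8
```

```bash

python3 -m jog '{"linear":[[-0.003,0,0],[0,0,0],[0,0,0]],"yaw":[0,0,0],"jaw":[1,1,1]}'|egrep 'eef|ft|open'
python3 -m jog '{"linear":[[-0.003,0,0],[0,0,0],[0,0,0]],"yaw":[0,0,0],"jaw":[1,1,1]}'|egrep 'eef|ft|open'
python3 -c "
from h import *
p=camera_params('side');a=capture('side');b=capture('scene')
o=np.hstack([cv2.resize(a[160:320,180:420],None,fx=1.66,fy=1.66),cv2.resize(b[150:290,80:360],(400,266))[:265]]);cv2.imwrite('pics/c3.png',cv2.convertScaleAbs(o[:,:798],alpha=1.3))"
```

```text
eef_pos: [495.8, -210.3, 58.3]
ft_force: [-1.5, 7.9, 9.7]
opening: 35.7
eef_pos: [495.8, -210.3, 58.2]
ft_force: [-2.5, 17.3, 13.1]
opening: 35.8Traceback (most recent call last):
  File "<string>", line 4, in <module>
    o=np.hstack([cv2.resize(a[160:320,180:420],None,fx=1.66,fy=1.66),cv2.resize(b[150:290,80:360],(400,266))[:265]]);cv2.imwrite('pics/c3.png',cv2.convertScaleAbs(o[:,:798],alpha=1.3))
    return _nx.concatenate(arrs, 1, dtype=dtype, casting=casting)
           ~~~~~~~~~~~~~~~^^^^^^^^^^^^^^^^^^^^^^^^^^^^^^^^^^^^^^^
ValueError: all the input array dimensions except for the concatenation axis must match exactly, but along dimension 0, the array at index 0 has size 266 and the array at index 1 has size 265
```

End stop felt: the force jumped and motion ceased. I'll relax about 1 mm back towards the stop and release.

```bash

python3 -m jog '{"linear":[[0.0037,0,0],[0,0,0],[0,0,0],[0,0,0],[0,0,0],[0,0,0],[0,0,0]],"yaw":[0,0,0,0,0,0,0],"jaw":[1,1,1,0,0,0,0]}'
python3 -m jog '{"linear":[[0,0,-0.03],[0,0,-0.03],[0,0,-0.03],[0,0,-0.03],[0,0,-0.03],[0,0,-0.03],[-0.035,0.0025,0],[-0.035,0.0025,0],[-0.025,0.0025,0],[0,0,0],[0,0,0]],"yaw":[0,0,0,0,0,0,0,0,0,0,0],"jaw":[0,0,0,0,0,0,0,0,0,0,0]}'
python3 -c "
from h import *
p=camera_params('wrist');a=capture('wrist');cv2.imwrite('pics/w3.png',a);np.save('w3.npy',p,allow_pickle=True)"
```

```text
t: 14.93
eef_pos: [494.4, -212.6, 57.0]
tool_rot: [[0.072, 0.997, -0.001], [0.997, -0.072, 0.0], [-0.0, -0.001, -1.0]]
ft_force: [-0.1, -0.1, 0.3]
opening: 81.7
grip_force: 0.0
t: 15.85
eef_pos: [494.6, -309.5, 236.4]
tool_rot: [[0.075, 0.997, -0.001], [0.997, -0.075, 0.001], [0.001, -0.001, -1.0]]
ft_force: [-0.2, 1.3, -0.2]
opening: 85.4
grip_force: 0.0
```

View pics/w3.png

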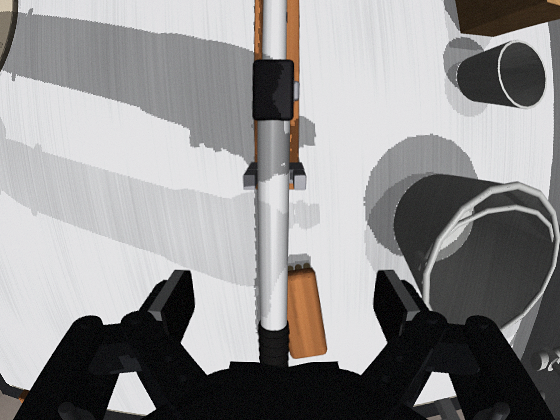

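The collar is now at (273,89) and its button still shows at (296,90). I'll check how far it protrudes, against the first picture.

```bash
python3 -c "
from h import *
for n,v in(('w2',75),('w3',90)):
  im=cv2.imread(f'pics/{n}.png')
  for k in(-3,0,3): print(n,im[v+k,286:306].mean(1).astype(int))
p=np.load('w3.npy',allow_pickle=True).item()
f=lambda u,v,z:plane(wray(p,(u,v)),z)
print(f(273,59.5,95),f(273,119.5,95),f(293,90,84),f(299,90,84))
p=np.load('w2.npy',allow_pickle=True).item();print(f(293,75,84),f(299,75,84))
a=cv2.imread('pics/w2.png')[55:100,250:310];b=cv2.imread('pics/w3.png')[70:115,250:310]
cv2.imwrite('pics/cmp.png',cv2.resize(np.hstack([a,b]),None,fx=6,fy=6,interpolation=cv2.INTER_NEAREST))"
```

```text
w2 [ 32  40  34  38  38  28  18   0 140 163 168 139 114  79 227 220 219 220
 219 221]
w2 [ 39  46  33  35  35  31  19   0 138 164 166 144 114 126 229 220 222 220
 218 221]
w2 [ 41  42  43  37  38  27  13   6 133 173 169 147 111 124 232 219 221 220
 219 220]
w3 [ 45  38  44  44  34  24  14  46 138 176 177 150 110 152 228 230 225 219
 225 227]
w3 [ 42  40  43  41  34  29   4  47 136 179 175 148 109 165 226 229 226 218
 224 226]
w3 [ 45  44  51  43  36  27  12  58 143 178 171 148 104 161 224 230 229 219
 222 227]
[ 494.9 -182.5   95. ] [ 490.8 -235.3   95. ] [ 510.2 -210.    84. ] [ 515.6 -210.3   84. ]
[522.7 -61.3  84. ] [528.2 -61.6  84. ]
```

View pics/cmp.png

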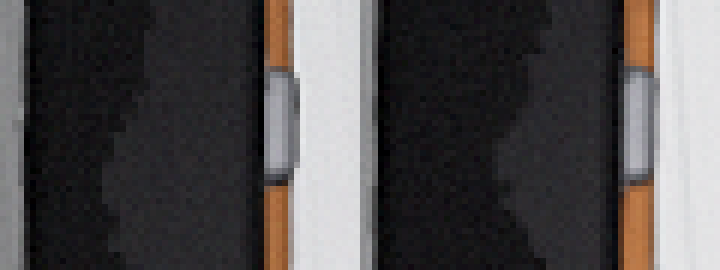

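The protrusion is the same, so the button has sprung out and locked at the second stop. Next is the stem grip: about 53 mm ahead of the collar centre, TCP ≈ (497, −156, 58).

```bash
python3 -m jog '{"linear":[[0.0307,-0.0018,0],[0.0307,-0.0018,0],[0.0307,-0.0018,0],[0.0307,-0.0018,0],[0.0307,-0.0018,0],[0,0,0.03],[0,0,0.03],[0,0,0.03],[0,0,0.01],[0,0,0],[0,0,0]],"yaw":[0,0,0,0,0,0,0,0,0,0,0],"jaw":[0,0,0,0,0,0,0,0,0,0,0]}'
python3 -c "
from h import *
o=r.get_obs();print(np.array(o['eef_pos']),1000*tool(np.array([497,-156,57.5])-o['eef_pos']))"
```

```text
t: 16.82
eef_pos: [497.8, -153.0, 138.1]
tool_rot: [[0.07, 0.998, 0.0], [0.998, -0.07, 0.0], [0.0, 0.0, -1.0]]
ft_force: [0.9, 0.3, -0.2]
opening: 85.6
grip_force: 0.0
[ 497.8 -153.   138.1] [-3.1 -0.5 80.6]
```

```bash
python3 -m jog '{"linear":[[-0.003,0,0.02],[0,0,0.02],[0,0,0.02],[0,0,0.013],[0,0,0.007],[0,0,0],[0,0,0]],"yaw":[0,0,0,0,0,0,0],"jaw":[0,0,0,0,0,0,0]}'
python3 -m jog '{"linear":[[0,0,0],[0,0,0],[0,0,0],[0,0,0],[0,0,0],[0,0,0],[0,0,0],[0,0,0],[0,0,0],[0,0,0],[0,0,0],[0,0,0]],"yaw":[0,0,0,0,0,0,0,0,0,0,0,0],"jaw":[1,1,1,1,1,1,1,1,1,1,1,1]}' 100
python3 -m jog '{"linear":[[0,0,-0.004],[0,0,-0.008],[0,0,-0.01],[0,0,-0.012],[0,0,-0.012],[0,0,-0.012],[0,0,-0.012],[0,0,-0.01],[0,0,-0.006],[0,0,-0.004],[0,0,0],[0,0,0]],"yaw":[0,0,0,0,0,0,0,0,0,0,0,0],"jaw":[1,1,1,1,1,1,1,1,1,1,1,1]}'
python3 -c "
from h import *
a=capture('side')[120:360,120:480];b=capture('scene')[100:340,80:520]
cv2.imwrite('pics/c4.png',cv2.convertScaleAbs(np.hstack([a,b]),alpha=1.3))"
```

```text
t: 17.4
eef_pos: [498.4, -156.8, 58.8]
tool_rot: [[0.071, 0.997, 0.002], [0.997, -0.071, -0.0], [-0.0, 0.002, -1.0]]
ft_force: [0.5, 0.3, -0.4]
opening: 85.1
grip_force: 0.0
t: 18.4
eef_pos: [497.5, -156.8, 57.9]
tool_rot: [[0.071, 0.997, 0.0], [0.997, -0.071, -0.0], [-0.0, 0.0, -1.0]]
ft_force: [-1.6, -0.2, 5.2]
opening: 19.3
grip_force: 97.4
t: 19.4
eef_pos: [497.1, -156.7, 147.1]
tool_rot: [[0.071, 0.997, -0.0], [0.997, -0.071, 0.0], [0.0, -0.0, -1.0]]
ft_force: [-0.8, 0.8, -6.1]
opening: 19.5
grip_force: 97.9
```

View pics/c4.png

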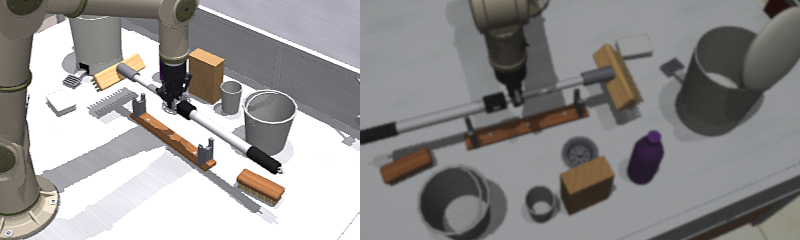

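The brush is held up level, well above both rests, the bin is open and the bystanders are in place. The measured load of about 6 N matches the brush's weight. I'll let it settle, then hand in.

```bash
python3 -m jog '{"linear":[[0,0,0],[0,0,0],[0,0,0],[0,0,0],[0,0,0],[0,0,0]],"yaw":[0,0,0,0,0,0],"jaw":[1,1,1,1,1,1]}' && python3 -c "
from workcell import close_job
print(close_job())"
```

```text
t: 20.0
eef_pos: [497.3, -156.7, 147.3]
tool_rot: [[0.071, 0.997, -0.0], [0.997, -0.071, 0.0], [0.0, -0.0, -1.0]]
ft_force: [-0.2, -0.4, -6.0]
opening: 19.4
grip_force: 97.9
the job is handed in; nothing more can be done
None
```

I handed the job in at about 20 s: the bin is latched open by its pedal, and the brush is locked out at the second stop and held by its stem about 90 mm above its rests, with the other things visibly undisturbed; the hand-in returned no verdict.

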